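# Lay the tall bottle down on the slant cradle

### The arm

A 6-joint arm with a two-finger parallel gripper is mounted at the origin on the work surface. World frame = base frame: x ahead of the robot, y to its left, z up, the work surface at z = 0. Lengths are in m, angles in rad, forces in N, time in s.
With the tool pointing down it reaches from about 0.325 to 0.775 m from the base axis. Payload 9.3 kg.
Tool frame: the origin (TCP) lies at the very end of the fingers, on their centre line; the grasp point (between the pads) lies 19 mm behind it; x points along the fingers, z is the direction in which the jaws open and shut, and the axes are right-handed (so a half turn about x gives the same grasp; the last joint's range is limited). The gripper opens to 85 mm and grips with 20 to 120 N. Pads are 22 mm wide; open, the fingers measure 114 mm over their backs; the gripper's body (76 mm by 85 mm) begins 54 mm behind the grasp point. The pads swing forward as they close: fully open they stand 13 mm farther back than shut.
Start: joints at [-1.255, 0.259, 0.021, 1.334, 0, 1.418], TCP at [0.248, -0.491, 0.195] pointing down, gripper open.
Joint ranges: [-3.04, 3.04], [-0.91, 1.82], [-1.04, 1.36], [-1.92, 1.95], [-1.52, 1.45], [-3.14, 3.14]. Speed limits (rad/s): [2.22, 2.22, 2.79, 3.14, 3.14, 3.14].

### API

Orientations are given as a unit quaternion [w, x, y, z].
In Python, from bench import r gives the robot as it stands.
- The arm moves only by the shell command python3 -m jog 'ROWS' [FORCE]. ROWS is JSON, a list that holds one entry, the list of rows, each a list of 5 numbers: the finger opening in m, from 0 to 0.0854, then the shift along the tool's x, y, z in m, then the turn about the tool's x in degrees. A call has 1 to 12 rows; each row is the pose to reach, as a shift and turn from the pose commanded when the call began, along the tool's axes at that moment; what a row does not reach only later rows make up. A row lasts 1/12 s, in which the tool goes at most 41.7 mm and 7.16 degrees, less where a joint would pass 70% of its speed; a pose out of reach is approached as far as the arm can. A call with a gripper value outside its range is refused whole. The fingers move at their own pace and stop on an object; FORCE is the grip in N (left out, the last holds). Time passes only in rows, so rows that repeat a pose let the fingers close. It gives the time, the measured TCP pose, the force and the opening at its end, in the units of the state.
- r.get_state(): the state, without advancing time (a new reading comes with each control period).
- r.capture(name): name is "scene" or "top" or "wrist"; returns the picture (384x512x3 uint8, blue, green, red); there is no depth.
- r.calibration(name): a dict with "K" (3x3 intrinsics, pixels), "cam_to_world" (4x4, takes a point from camera to world coordinates). Camera axes: x right, y up, looking along -z (the intrinsics and any distortion apply to the point x, -y, -z); pixel columns grow to the right and rows downward; lengths in m; the calibration is good to about 2 mm. A picture is of the moment at which its call begins: read the wrist's pose just before it. calibration takes no time and is no camera call; for the wrist camera it gives the pose at the moment of the call.
- r.close_job(): hands the job in, once; it reports no verdict.
Trained networks look in the newest picture that a camera, given by its name, has taken for a name from the list of things; names that differ only in an ending like _2 or _b are one class to them, and where a whole thing is asked for, a point or a joint stands for the part that bears it (a point fixed in the world has none). Each returns a list of dicts, best first, with "conf" (0 to 1); they miss things now and then, are a little off and sometimes report something else, mostly with a low value. They report only what shows in the picture. A call takes as long as a camera call. They do not tell look-alikes from the thing itself.
- r.boxes_of(camera, name): "box" ([centre column, centre row, width, height] in pixels, round what is visible of it).
The state is a dict: "time": time; "qpos": joint angles; "qd": joint speeds; "effort": joint torques, N m; "tool_pos": TCP position; "tool_rot": TCP orientation; "ft_force": force on the tool from outside, world axes, zero at the start; "ft_torque": the same for the moment, N m; "finger_gap": opening from 0.0 (shut) to 1.0 (fully open).
Only numpy, scipy, OpenCV 4.12 (cv2) and the standard library are available. Lean on these libraries where they do the work, as an engineer would, in place of code of your own. Each camera call takes 0.05 s, during which the arm holds its last target.

### The job

Tip the tall white bottle over, out of its upright position, so that it ends lying back on the padded bar of its cradle, between the two blue posts, with its foot still on the cradle's plate. Use only the fingertips and steady it all the way down so that it lands gently: do not let it drop or slam, and do not lift or carry it. Leave the other glassware where it stands.

Things in the scene. Friction and masses are not known exactly. Their poses are not given: they have to be found in the camera images.
- bottle: Tall closed white square bottle, 45 x 45 x 200 mm, loose, 0.2-0.4 kg, yellow labels, blue cap; straight sides to 150 mm, then shoulder and 28 mm neck. Stands on the cradle's plate, faces nearly parallel to the cradle's. Origin: centre of the underside; z runs to the cap, -x is the side it must be tipped to. Centre of mass about 85 mm up.
- cap (a point): Centre of the bottle's blue cap: 32 mm diameter, 28 mm tall; this point is on the bottle's axis, 186 mm above its underside and 14 mm below its top. Axes as the bottle's.
- toe (a point): Middle of the bottle's lower edge on its -x side (22.5 mm from its axis, at the underside): the edge it tips about, which stays down on the plate. Tipped about 15 degrees, the bottle passes its balance and falls on its own unless something already waits on the -x side to carry it.
- cradle: Fixed cradle, yaw within 23 degrees: plate 230 x 100 mm, x -110 to +120, top 8 mm above the bench; blue kerb across it at x +104 to +114, top 32 mm, a few mm behind the bottle, which stands near x +75, y 0; padded bar across it at x -63, see point rest. Origin on the bench; x runs from bar to kerb, mostly away from the robot; z up. Axes level.
- rest (a point): Middle of the top of the padded rest bar (16 mm diameter, along the cradle's y), 49.5 mm above the bench. Blue posts at its ends: inner faces 76 mm apart, 18 mm thick in x, tops 78 mm high. The bottle comes to lie on it about 70 degrees from upright, its cap clear beyond the bar, about 130 mm to -x of the cradle's origin and 90 mm high.
- amber_bottle: Amber glass bottle with black cap, 56 mm diameter, 130 mm tall, loose, to be left alone. Origin: centre of its underside.
- sample_jar: Clear jar with red lid, 60 mm diameter, 70 mm tall, loose, to be left alone. Origin: centre of its underside.
- beaker: Empty glass beaker, 68 mm diameter at the rim, 85 mm tall, loose, to be left alone. Origin: centre of its underside.
Not all that is in view belongs to the job. What is meant by the bottle is not purple, and is the larger of those in its own colour.

How it is judged:
At the end, for the whole second after the job is handed in: The bottle lies at rest over the bar: tilted 1.08 to 1.42 rad from upright, its toe edge on the plate (under 20 mm above the bench, 20 to 108 mm in +x and within 35 mm in y of the cradle's origin), its cap beyond the bar (more than 70 mm in -x) and within 40 mm of the cradle's middle line (angle between bottle's own z axis and vertical between 1.08 and 1.42 rad and z of toe in the frame of cradle below 0.02 m and x of toe in the frame of cradle between 0.02 and 0.108 m and y of toe in the frame of cradle between -0.035 and 0.035 m and x of cap in the frame of cradle below -0.07 m and y of cap in the frame of cradle between -0.04 and 0.04 m and linear speed of bottle below 0.02 m/s and angular speed of bottle below 0.1 rad/s); the robot touches nothing.
It fails at once if the bottle falls or slams: it turns faster than 5 rad/s (left to fall it reaches about 8) (angular speed of bottle above 5 rad/s).
It fails at once if the bottle is lifted: its toe edge comes more than 27 mm above the bench (height (world z) of toe above 0.027 m).
It fails at once if the bottle is tipped back-to-front or off the cradle: its toe leaves the plate (x of toe in the frame of cradle above 0.125 m or x of toe in the frame of cradle below -0.02 m).
It fails at once if the amber bottle, jar or beaker is moved more than 20 mm (distance of any of amber_bottle, sample_jar, beaker from where it was at the start of the episode above 0.02 m).
It fails at once if the arm or the gripper's body, not the fingers, pushes the bottle (over 3 N) (contact force between the arm and bottle above 3 N).
It also fails if it takes over 50 s, if anything falls off the work surface, if the arm or the gripper's body presses on something with over 40 N, if the wrist force passes 120 N, or if a joint passes its speed limit or range.

## Working session

There is one attempt and no reset: what is moved stays moved. The work goes in short steps, Python scripts to look and compute and a shell command to move; the robot and the scene stay as the last step left them, time stands still between calls to the robot, and variables do not carry over. Pictures are saved under pics/ and viewed, and the job is handed in when it is done.

```bash
ls; mkdir -p pics; python3 - <<'E'
from bench import r
import cv2
s=r.get_state(); print({k:s[k] for k in s})
for c in("scene","top","wrist"):
    im=r.capture(c); cv2.imwrite(f"pics/{c}0.png",im)
    k=r.calibration(c); print(c,k)
    for n in("bottle","cradle","cap","rest","amber_bottle","sample_jar","beaker"):
        try: print(n,[(round(d['conf'],2),[round(v) for v in d['box']]) for d in r.boxes_of(c,n)[:3]])
        except Exception as e: print(n,e)
print(r.get_state()['time'])
E
```

```text
pics
{'time': 0.0, 'qpos': array([-1.25461991e+00,  2.59209153e-01,  2.07542036e-02,  1.33368478e+00,
       -6.52441457e-06,  1.41819176e+00]), 'qd': array([-7.22264887e-05,  3.99016453e-04, -4.08913387e-04, -2.39180658e-03,
        1.49319460e-04, -1.93612276e-03]), 'effort': array([ 1.42739145e-04, -5.55638123e+01,  3.44529140e+01,  1.38174128e-02,
       -1.45557560e-04, -1.89725040e-05]), 'tool_pos': array([ 0.24837921, -0.49035852,  0.194854  ]), 'tool_rot': array([ 0.60208934,  0.37050839,  0.60281666, -0.36989733]), 'ft_force': array([-0.37259568,  0.61121047, -0.09531873]), 'ft_torque': array([ 0.03857656, -0.00207227,  0.04135501]), 'finger_gap': 0.9965534606876981}
scene {'K': array([[399.89033172,   0.        , 254.57355595],
       [  0.        , 399.89033172, 188.44943787],
       [  0.        ,   0.        ,   1.        ]]), 'cam_to_world': array([[-0.11743173, -0.81630347,  0.56556028,  1.2035669 ],
       [ 0.99294641, -0.08714041,  0.08039885,  0.15467904],
       [-0.0163467 ,  0.57101243,  0.82077865,  0.98041233],
       [ 0.        ,  0.        ,  0.        ,  1
[... 983 characters left out ...]
9, 16, 21]), (0.55, [225, 187, 22, 26])]
rest [(0.65, [231, 216, 44, 84])]
amber_bottle [(0.81, [170, 222, 24, 21])]
sample_jar [(0.73, [293, 189, 22, 21])]
beaker [(0.91, [175, 258, 27, 23])]
wrist {'K': array([[269.16716598,   0.        , 259.59695952],
       [  0.        , 269.16716598, 187.07066014],
       [  0.        ,   0.        ,   1.        ]]), 'cam_to_world': array([[ 0.45136309,  0.86185703,  0.23124408,  0.30793345],
       [-0.89233925,  0.43552942,  0.11851074, -0.46174107],
       [ 0.00142572, -0.25983954,  0.96565075,  0.37451675],
       [ 0.        ,  0.        ,  0.        ,  1.        ]])}
bottle []
cradle []
cap []
rest []
amber_bottle []
sample_jar []
beaker []
1.2
```

```bash
python3 - <<'E'
import cv2
a=cv2.imread("pics/top0.png")[100:300,130:330]; cv2.imwrite("pics/top0z.png",cv2.resize(a,(600,600),interpolation=cv2.INTER_CUBIC))
a=cv2.imread("pics/scene0.png")[120:300,190:390]; cv2.imwrite("pics/scene0z.png",cv2.resize(a,(660,594),interpolation=cv2.INTER_CUBIC))
E
```

```text
(no output)
```

View pics/top0z.png

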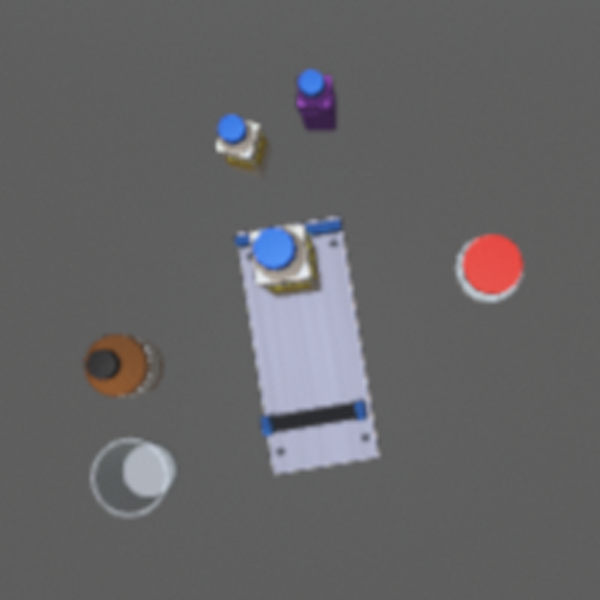

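View pics/scene0z.png

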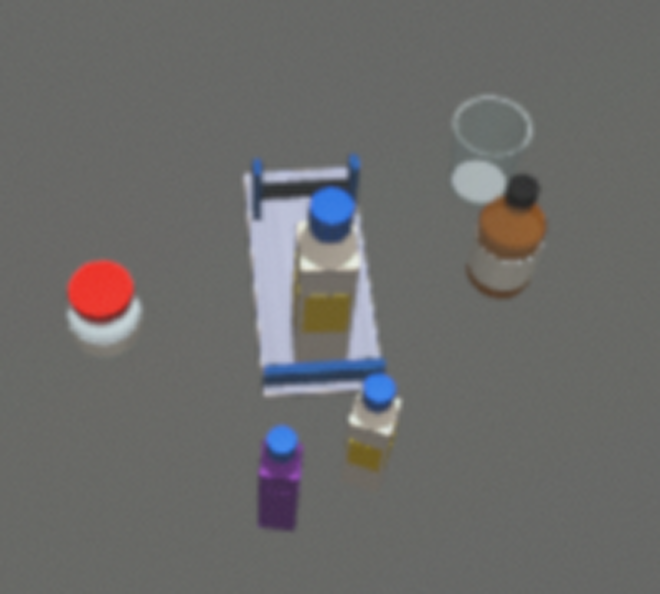

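View pics/top0.png

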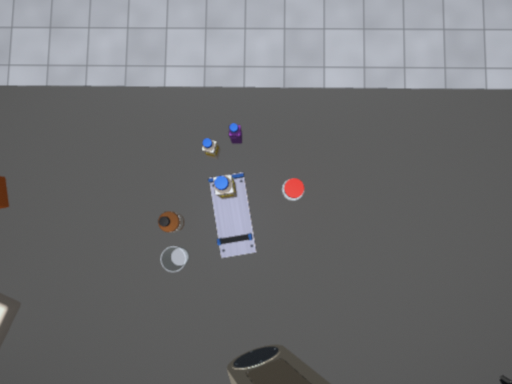

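```bash
cat > h.py <<'E'
import numpy as np, cv2
from bench import r
def proj(c,P,cal=None):
    k=cal or r.calibration(c); M=np.linalg.inv(k["cam_to_world"]); P=np.atleast_2d(P)
    q=(M[:3,:3]@P.T).T+M[:3,3]; q=q*[1,-1,-1]; q=(k["K"]@q.T).T
    return q[:,:2]/q[:,2:]
def onz(c,uv,z):
    k=r.calibration(c); T=k["cam_to_world"]; d=np.linalg.inv(k["K"])@[uv[0],uv[1],1]; d=T[:3,:3]@(d*[1,-1,-1]); o=T[:3,3]
    return o+d*(z-o[2])/d[2]
def c2w(p,P):  # p=x,y,yaw
    P=np.atleast_2d(P).astype(float); c,s=np.cos(p[2]),np.sin(p[2])
    return np.c_[p[0]+c*P[:,0]-s*P[:,1],p[1]+s*P[:,0]+c*P[:,1],P[:,2]]
E
python3 - <<'E'
from h import *
from scipy.optimize import least_squares
zt=lambda u,v:((u+.5)/3-.5+130,(v+.5)/3-.5+100)
zs=lambda u,v:((u+.5)/3.3-.5+190,(v+.5)/3.3-.5+120)
# near corners: cradle -x side; left in top = +y
obs=[("top",zt(275,474),(-.11,.05,.008)),("top",zt(380,458),(-.11,-.05,.008)),
("top",zt(266,426),(-.063,.047,.078)),("top",zt(361,410),(-.063,-.047,.078)),
("scene",zs(264,394),(.12,-.05,.008)),("scene",zs(386,388),(.12,.05,.008)),("scene",zs(245,175),(-.11,-.05,.008)),
("scene",zs(257,162),(-.063,-.047,.078)),("scene",zs(353,157),(-.063,.047,.078))]
f=lambda p:np.concatenate([(proj(c,c2w(p,P))[0]-uv) for c,uv,P in obs])
s=least_squares(f,[.55,.1,0],loss='soft_l1'); print(s.x,np.degrees(s.x[2])); print(f(s.x).reshape(-1,2).round(1))
p=s.x
print("cap top", onz("top",zt(274,249),.208), onz("scene",zs(332,207),.208))
w=onz("top",zt(274,249),.208)
for w in (onz("top",zt(274,249),.208), onz("scene",zs(332,207),.208)):
    d=w[:2]-p[:2];c,sn=np.cos(p[2]),np.sin(p[2]);print("in cradle",c*d[0]+sn*d[1],-sn*d[0]+c*d[1])
for c in("top","scene"):
    im=cv2.imread(f"pics/{c}0.png"); x0,y0=(130,100) if c=="top" else (190,120)
    Z=4; a=cv2.resize(im[y0:y0+180 if c=="scene" else y0+150+0,x0:x0+200],None,fx=Z,fy=Z,interpolation=cv2.INTER_CUBIC)
    if c=="top": a=cv2.resize(im[150:270,180:300],None,fx=5,fy=5,interpolation=cv2.INTER_CUBIC);x0,y0,Z=180,150,5
    else: a=cv2.resize(im[150:260,230:340],None,fx=5,fy=5,interpolation=cv2.INTER_CUBIC);x0,y0,Z=230,150,5
    def L(P):
        q=(proj(c,c2w(p,P))-[x0,y0]+.5)*Z-.5; cv2.polylines(a,[q.astype(int)],True,(0,255,0),1)
    L([(-.11,-.05,.008),(.12,-.05,.008),(.12,.05,.008),(-.11,.05,.008)])
    L([(.104,-.05,.032),(.114,-.05,.032),(.114,.05,.032),(.104,.05,.032)])
    for sg in(1,-1): L([(-.072,sg*.038,.078),(-.054,sg*.038,.078),(-.054,sg*.056,.078),(-.072,sg*.056,.078)])
    cv2.imwrite(f"pics/{c}0fit.png",a)
E
```

```text
[0.56993396 0.14824559 0.17869586] 10.238518350970406
[[-0.3  0.6]
 [ 0.   0. ]
 [-1.8  0.7]
 [ 1.8  0.1]
 [ 0.1  0.4]
 [-0.3 -0.1]
 [-0.4 -0.5]
 [-1.7  1.6]
 [ 2.2  1.2]]
cap top [0.64297801 0.16082914 0.208     ] [0.64490293 0.1612142  0.208     ]
in cradle 0.07411760610552919 -0.0006001426146958651
in cradle 0.07608031199413186 -0.0005633565288833062
```

View pics/top0fit.png

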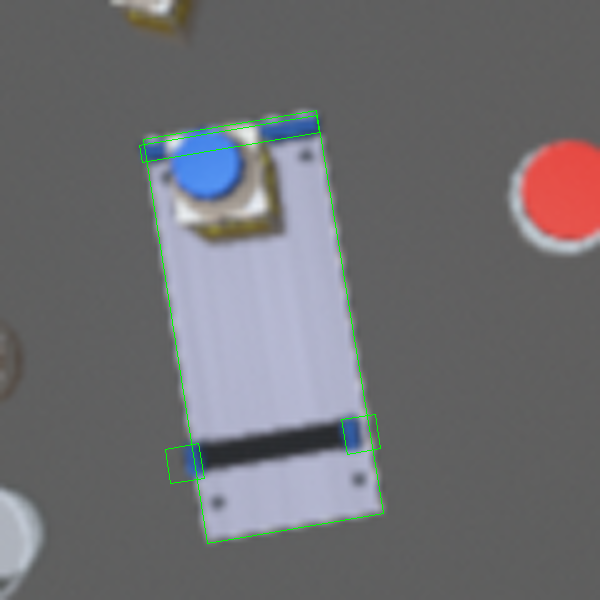

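View pics/scene0fit.png

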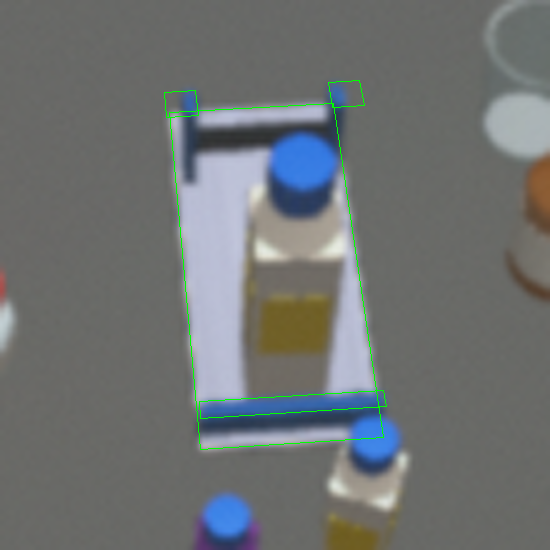

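```bash
python3 - <<'E'
from h import *
from scipy.spatial.transform import Rotation as R
s=r.get_state(); q=s['tool_rot']; M=R.from_quat([q[1],q[2],q[3],q[0]]).as_matrix(); print(M.round(3))
print("zyaw",np.degrees(np.arctan2(M[1,2],M[0,2])), "yyaw",np.degrees(np.arctan2(M[1,1],M[0,1])))
print(M.T@(np.array([.6435,.161,.194])-s['tool_pos']))
E
```

```text
[[-0.     0.892  0.452]
 [ 0.     0.452 -0.892]
 [-1.     0.    -0.   ]]
zyaw -63.139873966114095 yyaw 26.860126014330778
[ 0.00149894  0.64682175 -0.40286977]
```

```bash
python3 -m jog '[[[0.085,-0.04,0,0,0],[0.085,-0.08,0,0,0],[0.085,-0.085,0.1,-0.06,7],[0.085,-0.085,0.647,-0.403,16.6],[0.085,-0.085,0.647,-0.403,16.6],[0.085,-0.085,0.647,-0.403,16.6],[0.085,-0.085,0.647,-0.403,16.6],[0.085,-0.085,0.647,-0.403,16.6],[0.085,-0.085,0.647,-0.403,16.6],[0.085,-0.085,0.647,-0.403,16.6],[0.085,-0.085,0.647,-0.403,16.6],[0.085,-0.085,0.647,-0.403,16.6]]]' 20; cat >> h.py <<'E'
from scipy.spatial.transform import Rotation as R
CR=np.array([.56993,.14825,.17870])
def rel(pt,yaw=CR[2]):
    s=r.get_state(); q=s['tool_rot']; M=R.from_quat([q[1],q[2],q[3],q[0]]).as_matrix()
    yy=np.arctan2(M[1,1],M[0,1])
    print("t",round(s['time'],2),"tcp",s['tool_pos'].round(4),"yaw",np.degrees(yy).round(2),"gap",round(s['finger_gap'],3),"F",s['ft_force'].round(1))
    print("shift tool axes",(M.T@(np.array(pt)-s['tool_pos'])).round(4),"turn",np.degrees(yy-yaw).round(2))
def incr(w):
    d=np.array(w)[:2]-CR[:2];c,s=np.cos(CR[2]),np.sin(CR[2]);return np.array([c*d[0]+s*d[1],-s*d[0]+c*d[1]])
E
python3 -c "
from h import *
rel([.6435,.161,.28])"
```

```text
time: 2.2
tool_pos: [0.4644, -0.1341, 0.2792]
tool_rot: [0.543, 0.453, 0.542, -0.453]
ft_force: [1.2, -0.7, -0.3]
finger_gap: 0.991
t 2.2 tcp [ 0.4644 -0.1341  0.2792] yaw 10.25 gap 0.991 F [ 1.2 -0.7 -0.3]
shift tool axes [-0.0008  0.2287 -0.2585] turn 0.02
```

```bash
python3 -m jog '[[[0.06,0,0.21,-0.258,0],[0.06,0,0.21,-0.258,0],[0.06,0,0.21,-0.258,0],[0.06,0,0.21,-0.258,0],[0.06,0,0.21,-0.258,0],[0.06,0,0.21,-0.258,0],[0.06,0,0.21,-0.258,0],[0.06,0,0.21,-0.258,0],[0.06,0,0.21,-0.258,0],[0.06,0,0.21,-0.258,0],[0.06,0,0.21,-0.258,0],[0.06,0,0.21,-0.258,0]]]' 20
python3 - <<'E'
from h import *
rel([.6435,.161,.28])
print(r.calibration("wrist")["cam_to_world"].round(3))
for c in("wrist","top"):
    im=r.capture(c); cv2.imwrite(f"pics/{c}1.png",im)
print([ (round(d['conf'],2),np.round(d['box'])) for d in r.boxes_of("wrist","cap")])
E
```

```text
time: 3.2
tool_pos: [0.6242, 0.1543, 0.2793]
tool_rot: [0.543, 0.453, 0.542, -0.454]
ft_force: [-0.3, -0.4, 0.1]
finger_gap: 0.705
t 3.2 tcp [0.6242 0.1543 0.2793] yaw 10.22 gap 0.705 F [-0.3 -0.4  0.1]
shift tool axes [-0.0007  0.0202 -0.0032] turn -0.02
[[ 0.177  0.951  0.255  0.69 ]
 [-0.984  0.17   0.047  0.165]
 [ 0.001 -0.259  0.966  0.458]
 [ 0.     0.     0.     1.   ]]
[(0.95, array([255., 154.,  37.,  53.])), (0.86, array([238.,  60.,  36.,  43.])), (0.6, array([294.,  33.,  33.,  52.]))]
```

View pics/wrist1.png

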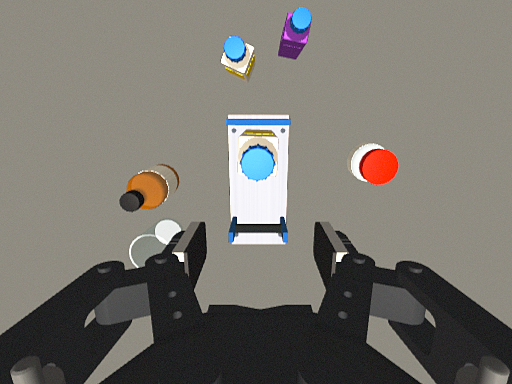

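```bash
python3 - <<'E'
from h import *
im=cv2.imread("pics/wrist1.png")
h=cv2.cvtColor(im,cv2.COLOR_BGR2HSV); m=cv2.inRange(h,(95,120,100),(115,255,255)); m[:140]=0;m[190:]=0;m[:,:230]=0;m[:,290:]=0
ys,xs=np.nonzero(m); print(xs.min(),xs.max(),ys.min(),ys.max(),xs.mean(),ys.mean())
w=onz("wrist",(xs.mean(),ys.mean()),.205); print(w,incr(w))
# plate corners
for uv in((229,244),(288,244),(227,116),(291,116)):
    w=onz("wrist",uv,.008); print(uv,w.round(4),incr(w).round(4))
a=cv2.resize(im[100:260,180:340],None,fx=3.7,fy=3.7,interpolation=cv2.INTER_CUBIC); cv2.imwrite("pics/wrist1z.png",a)
E
```

```text
240 274 145 180 257.04424778761063 162.93694690265488
[0.64579424 0.15909447 0.205     ] [ 0.07658376 -0.00281313]
(229, 244) [0.4544 0.1793 0.008 ] [-0.1081  0.051 ]
(288, 244) [0.4735 0.0725 0.008 ] [-0.1084 -0.0574]
(227, 116) [0.6789 0.2159 0.008 ] [0.1193 0.0472]
(291, 116) [0.6971 0.1139 0.008 ] [ 0.1191 -0.0564]
```

View pics/wrist1z.png

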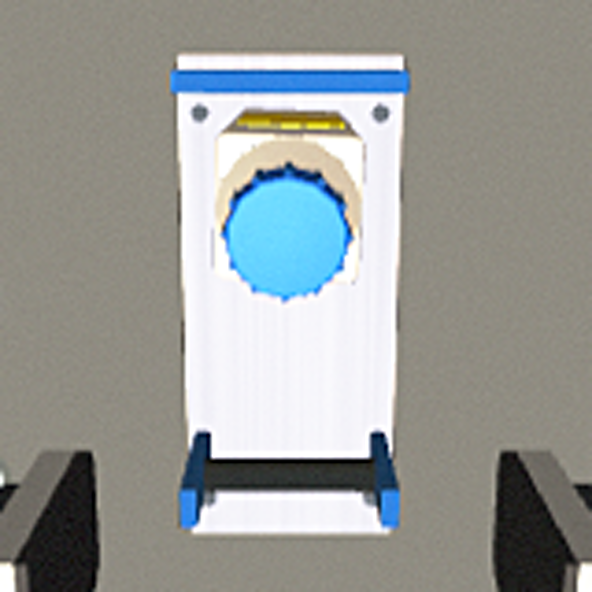

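```bash
python3 -m jog '[[[0.06,0,0.021,-0.003,0],[0.06,0,0.021,-0.003,0],[0.06,0.025,0.021,-0.003,0],[0.06,0.05,0.021,-0.003,0],[0.06,0.075,0.021,-0.003,0],[0.055,0.101,0.021,-0.003,0],[0.05,0.101,0.021,-0.003,0],[0.05,0.101,0.021,-0.003,0]]]' 20
python3 - <<'E'
from h import *
rel([.6435,.161,.178])
for c in("wrist","scene"):
    im=r.capture(c); 
    a=im[60:360,100:420] if c=="wrist" else im[110:270,210:370]
    cv2.imwrite(f"pics/{c}2.png",cv2.resize(a,None,fx=1.8 if c=="wrist" else 3.6,fy=1.8 if c=="wrist" else 3.6,interpolation=cv2.INTER_CUBIC))
E
```

```text
time: 4.02
tool_pos: [0.6438, 0.1611, 0.1778]
tool_rot: [0.542, 0.453, 0.543, -0.454]
ft_force: [0.8, 0.9, 1.4]
finger_gap: 0.584
t 4.02 tcp [0.6438 0.1611 0.1778] yaw 10.22 gap 0.584 F [0.8 0.9 1.4]
shift tool axes [-0.0002 -0.0003  0.0001] turn -0.02
```

View pics/wrist2.png

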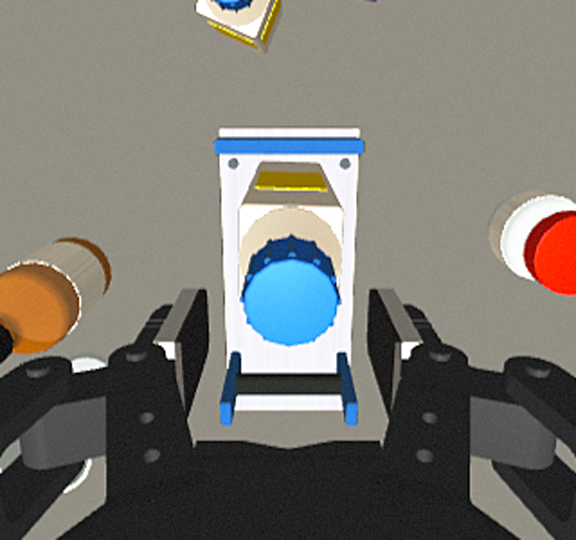

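View pics/scene2.png

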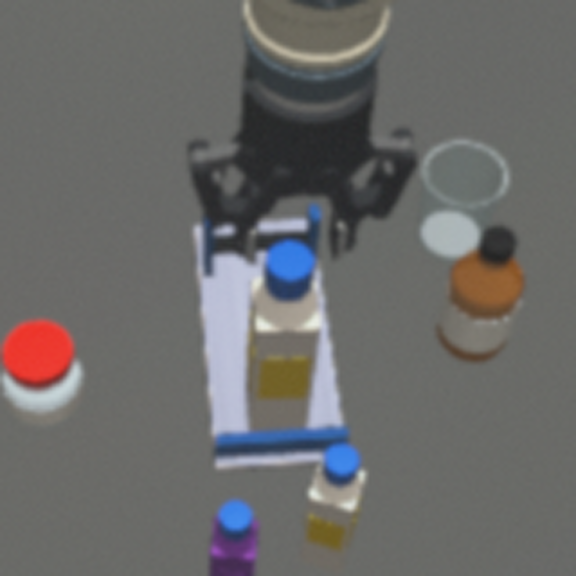

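```bash
python3 - <<'E'
from h import *
s=r.get_state(); t=s['tool_pos']; yv=np.array([np.cos(CR[2]),np.sin(CR[2]),0]); zv=np.array([np.sin(CR[2]),-np.cos(CR[2]),0])
P=[t,t+[0,0,.01],t+zv*.028+[0,0,.01],t-zv*.028+[0,0,.01],[.6435,.161,.208],[.6435,.161,.194]]
print(((proj("scene",P)-[210,110]+.5)*3.6).round())
P=[t,t+zv*.025+[0,0,.01],t-zv*.025+[0,0,.01],[.6435,.161,.208]]
print(((proj("wrist",P)-[100,60]+.5)*1.8).round())
E
```

```text
[[289. 287.]
 [290. 278.]
 [248. 281.]
 [331. 276.]
 [291. 261.]
 [289. 273.]]
[[285. 275.]
 [352. 284.]
 [218. 284.]
 [286. 308.]]
```

```bash
python3 - <<'E'
from h import *
im=r.capture("scene"); cv2.imwrite("pics/scene3.png",cv2.resize(im[135:195,255:335],None,fx=9,fy=9,interpolation=cv2.INTER_CUBIC))
im=r.capture("wrist"); cv2.imwrite("pics/wrist3.png",cv2.resize(im[190:330,160:360],None,fx=4,fy=4,interpolation=cv2.INTER_CUBIC))
t=r.get_state()['tool_pos']; zv=np.array([np.sin(CR[2]),-np.cos(CR[2]),0])
for z in(0,.01,.02,.03): print(z,[((proj(c,[t+zv*.025+[0,0,z],t-zv*.025+[0,0,z]])-o+.5)*f).round().tolist() for c,o,f in (("scene",[255,135],9),("wrist",[160,190],4))])
E
```

```text
0 [[[226.0, 498.0], [410.0, 487.0]], [[536.0, 90.0], [252.0, 91.0]]]
0.01 [[[227.0, 477.0], [413.0, 466.0]], [[543.0, 111.0], [245.0, 111.0]]]
0.02 [[[228.0, 456.0], [416.0, 444.0]], [[551.0, 134.0], [236.0, 134.0]]]
0.03 [[[230.0, 434.0], [419.0, 422.0]], [[560.0, 160.0], [226.0, 160.0]]]
```

View pics/scene3.png

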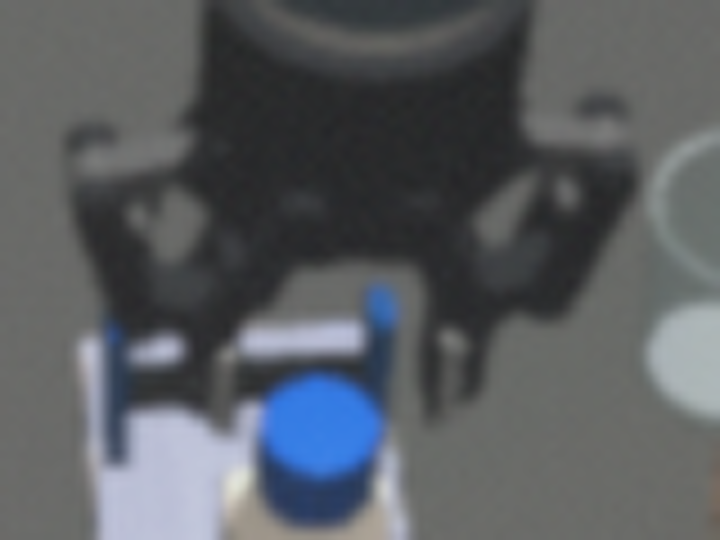

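View pics/wrist3.png

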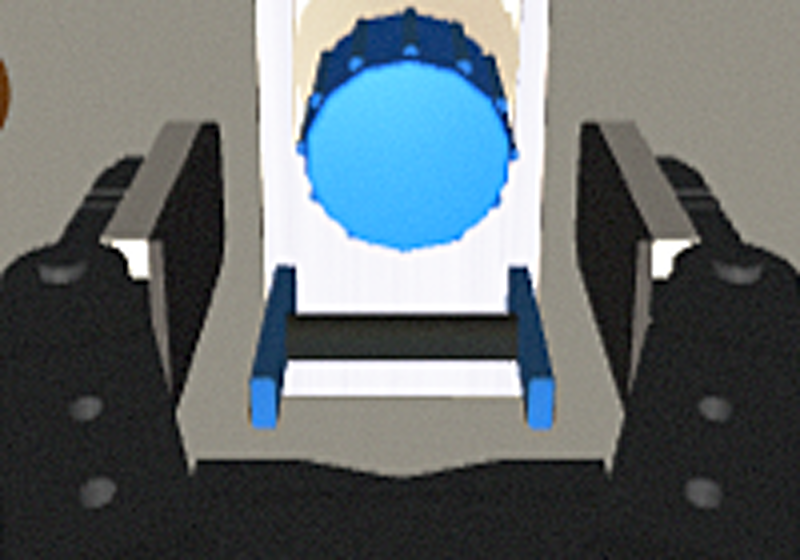

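```bash
python3 -m jog '[[[0.05,0.01,0,0,0],[0.045,0.02,0,0,0],[0.04,0.02,0,0,0],[0.04,0.02,0,0,0],[0.04,0.02,0,0,0]]]' 20
python3 - <<'E'
from h import *
im=r.capture("wrist"); cv2.imwrite("pics/wrist4.png",cv2.resize(im[190:330,160:360],None,fx=4,fy=4,interpolation=cv2.INTER_CUBIC))
im=r.capture("scene"); cv2.imwrite("pics/scene4.png",cv2.resize(im[135:195,255:335],None,fx=9,fy=9,interpolation=cv2.INTER_CUBIC))
E
```

```text
time: 4.63
tool_pos: [0.6446, 0.1619, 0.1578]
tool_rot: [0.543, 0.453, 0.543, -0.453]
ft_force: [-0.3, 0.5, 0.0]
finger_gap: 0.469
```

View pics/wrist4.png

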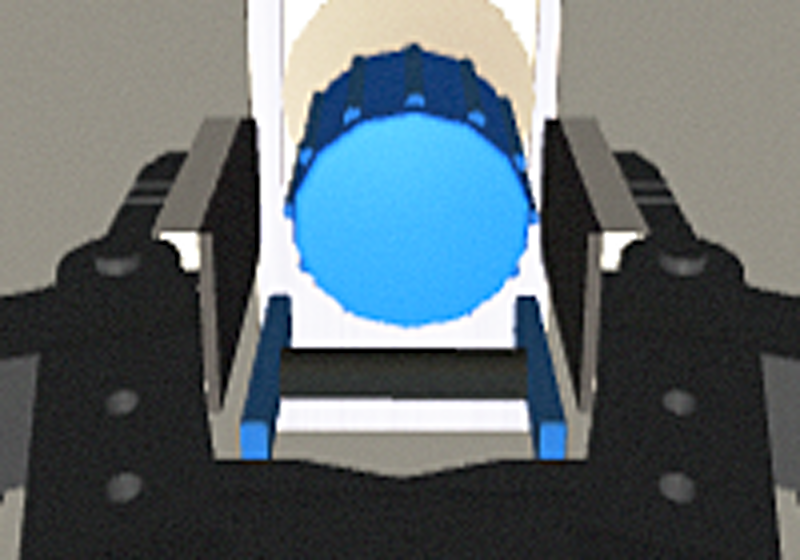

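View pics/scene4.png

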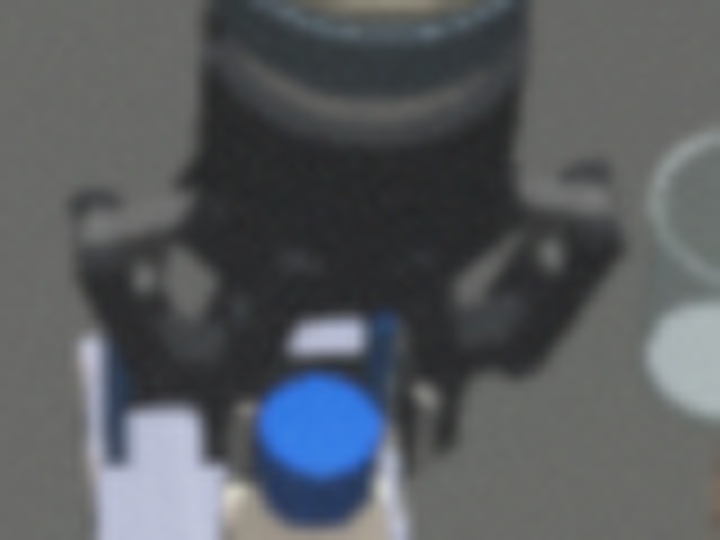

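```bash
python3 -m jog '[[[0.04,0.006,0,0.0015,0],[0.04,0.012,0,0.0015,0],[0.036,0.012,0,0.0015,0],[0.034,0.012,0,0.0015,0],[0.032,0.012,0,0.0015,0],[0.03,0.012,0,0.0015,0],[0.03,0.012,0,0.0015,0]]]' 20
python3 - <<'E'
from h import *
rel([.6435,.161,.178])
im=r.capture("wrist"); cv2.imwrite("pics/wrist5.png",cv2.resize(im[190:330,160:360],None,fx=4,fy=4,interpolation=cv2.INTER_CUBIC))
im=r.capture("scene"); cv2.imwrite("pics/scene5.png",cv2.resize(im[135:235,235:335],None,fx=6,fy=6,interpolation=cv2.INTER_CUBIC))
E
```

```text
time: 5.32
tool_pos: [0.645, 0.1604, 0.146]
tool_rot: [0.543, 0.453, 0.543, -0.453]
ft_force: [0.6, 1.0, -1.2]
finger_gap: 0.369
t 5.32 tcp [0.645  0.1604 0.146 ] yaw 10.26 gap 0.369 F [ 0.6  1.  -1.2]
shift tool axes [-0.032  -0.0013 -0.0008] turn 0.02
```

View pics/wrist5.png

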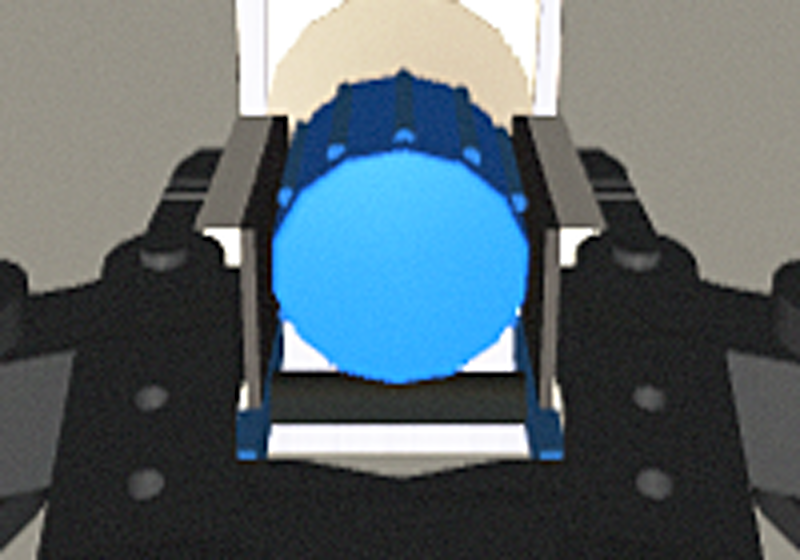

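View pics/scene5.png

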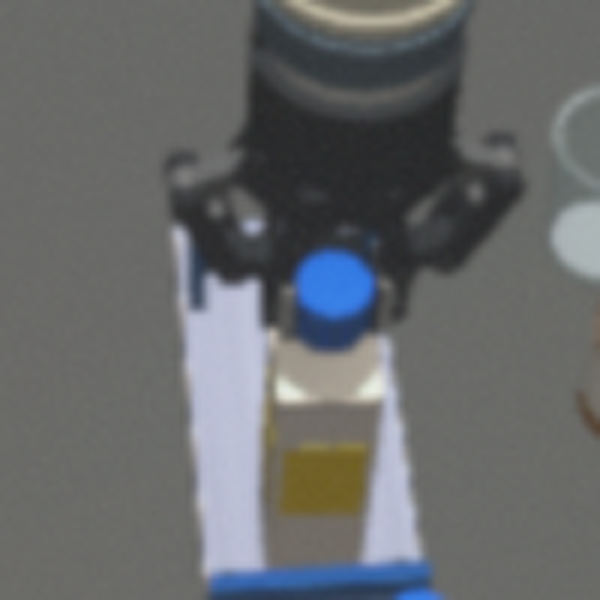

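```bash
python3 -m jog '[[[0.03,0.001,-0.003,0,0],[0.03,0.001,-0.006,0,0],[0.03,0.001,-0.009,0,0],[0.03,0,-0.012,0,0],[0.03,0,-0.015,0,0],[0.03,0,-0.018,0,0],[0.03,0,-0.021,0,0],[0.03,0,-0.024,0,0],[0.03,0,-0.027,0,0],[0.03,0,-0.027,0,0]]]' 20
python3 - <<'E'
from h import *
rel([.6435,.161,.178])
im=r.capture("wrist"); cv2.imwrite("pics/wrist6.png",im)
im=r.capture("scene"); cv2.imwrite("pics/scene6.png",cv2.resize(im[135:235,235:335],None,fx=6,fy=6,interpolation=cv2.INTER_CUBIC))
E
```

```text
time: 6.25
tool_pos: [0.6181, 0.1556, 0.1466]
tool_rot: [0.543, 0.454, 0.542, -0.453]
ft_force: [1.6, 0.7, 5.4]
finger_gap: 0.369
t 6.25 tcp [0.6181 0.1556 0.1466] yaw 10.26 gap 0.369 F [1.6 0.7 5.4]
shift tool axes [-0.0314  0.026  -0.0008] turn 0.02
```

View pics/wrist6.png

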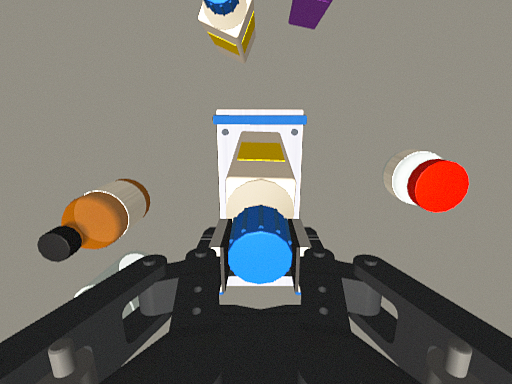

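View pics/scene6.png

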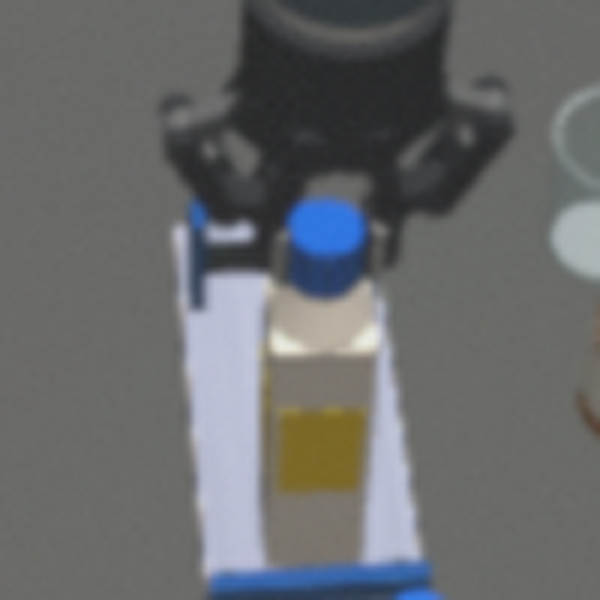

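```bash
python3 -m jog '[[[0.03,0,-0.006,0,0],[0.03,0,-0.012,0,0],[0.03,0.0005,-0.019,0,0],[0.03,0.001,-0.025,0,0],[0.03,0.0025,-0.032,0,0],[0.03,0.004,-0.038,0,0],[0.03,0.0055,-0.044,0,0],[0.03,0.007,-0.05,0,0],[0.03,0.009,-0.056,0,0],[0.03,0.0115,-0.063,0,0],[0.03,0.014,-0.069,0,0],[0.03,0.014,-0.069,0,0]]]' 20
python3 - <<'E'
from h import *
rel([.6435,.161,.178])
im=r.capture("wrist"); cv2.imwrite("pics/wrist7.png",im)
im=r.capture("scene"); cv2.imwrite("pics/scene7.png",cv2.resize(im[135:235,235:335],None,fx=6,fy=6,interpolation=cv2.INTER_CUBIC))
E
```

```text
time: 7.35
tool_pos: [0.5489, 0.1431, 0.1316]
tool_rot: [0.542, 0.453, 0.543, -0.454]
ft_force: [-0.4, 0.9, 3.7]
finger_gap: 0.366
t 7.35 tcp [0.5489 0.1431 0.1316] yaw 10.27 gap 0.366 F [-0.4  0.9  3.7]
shift tool axes [-0.0465  0.0962 -0.0008] turn 0.03
```

View pics/wrist7.png

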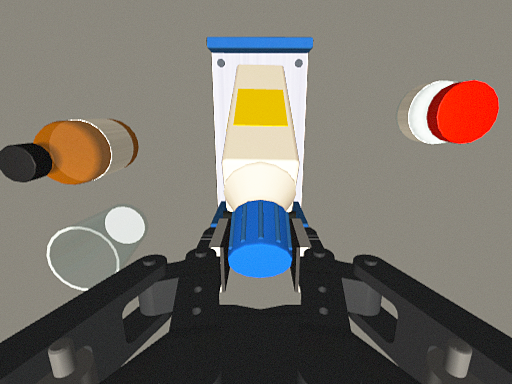

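View pics/scene7.png

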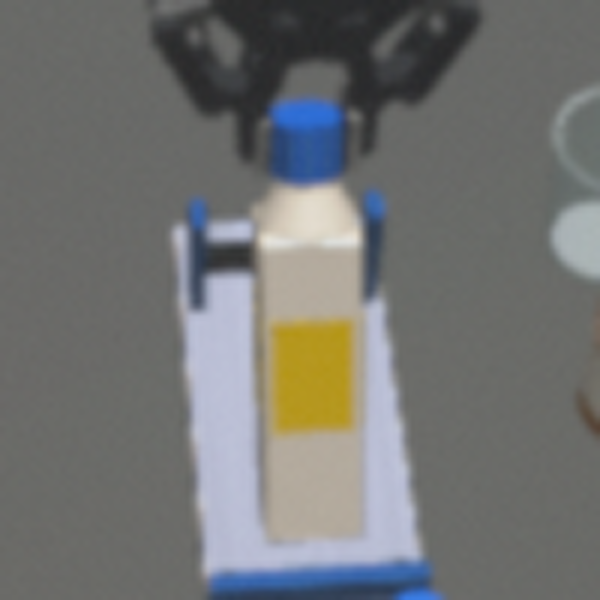

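```bash
python3 - <<'E'
from h import *
for n,uv,z in(("beaker rim",(173.5,259),.085),("amber cap",(164,221.5),.13),("jar",(293.5,188),.07)): print(n,incr(onz("top",uv,z)).round(3))
th=np.radians(30); P=[]
for y in(.0225,-.0225):
    P.append([.053+.045*np.cos(th),y,.008+.045*np.sin(th)])
print(((proj("scene",c2w(CR,P))-[235,135]+.5)*6).round())
ax=np.array([-np.sin(th),0,np.cos(th)]); top=np.array([.053,0,.008])+.0225*np.array([np.cos(th),0,np.sin(th)])+.2*ax
print(top,((proj("scene",c2w(CR,[top]))-[235,135]+.5)*6).round())
for c in("top",): cv2.imwrite("pics/top7.png",cv2.resize(r.capture(c)[120:300,130:330],None,fx=3.3,fy=3.3,interpolation=cv2.INTER_CUBIC))
E
```

```text
beaker rim [-0.087  0.164]
amber cap [0.011 0.163]
jar [ 0.045 -0.177]
[[367. 541.]
 [268. 547.]]
[-0.02751443  0.          0.19245508] [[307. 111.]]
```

View pics/top7.png

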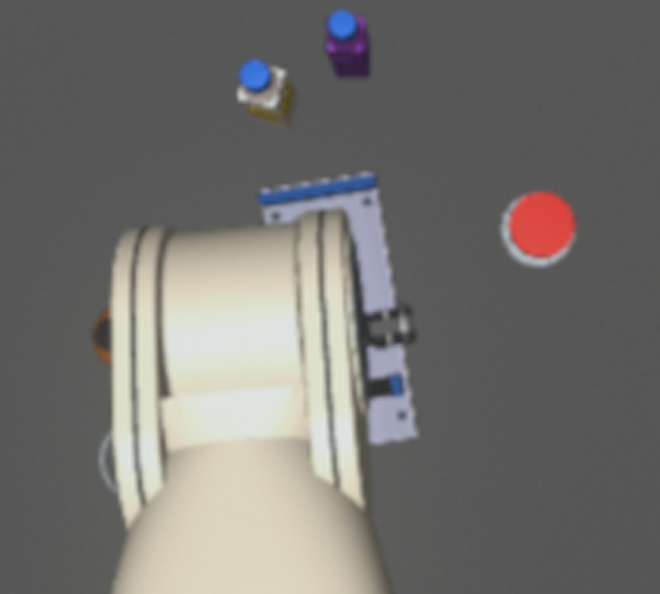

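```bash
python3 -m jog '[[[0.03,0.0025,-0.006,0,0],[0.03,0.005,-0.012,0,0],[0.03,0.008,-0.0175,0,0],[0.03,0.0115,-0.023,0,0],[0.03,0.015,-0.029,0,0],[0.03,0.019,-0.0345,0,0],[0.03,0.023,-0.040,0,0],[0.03,0.027,-0.045,0,0],[0.03,0.031,-0.05,0,0],[0.03,0.0355,-0.0545,0,0],[0.03,0.041,-0.060,0,0],[0.03,0.046,-0.065,0,0]]]' 20
python3 - <<'E'
from h import *
rel([.6435,.161,.178])
im=r.capture("wrist"); cv2.imwrite("pics/wrist8.png",im)
im=r.capture("scene"); cv2.imwrite("pics/scene8.png",cv2.resize(im[115:235,225:345],None,fx=5,fy=5,interpolation=cv2.INTER_CUBIC))
E
```

```text
time: 8.5
tool_pos: [0.4855, 0.1316, 0.0853]
tool_rot: [0.543, 0.453, 0.543, -0.454]
ft_force: [-3.6, 0.6, 2.3]
finger_gap: 0.369
t 8.5 tcp [0.4855 0.1316 0.0853] yaw 10.26 gap 0.369 F [-3.6  0.6  2.3]
shift tool axes [-0.0929  0.1606 -0.0008] turn 0.02
```

View pics/wrist8.png

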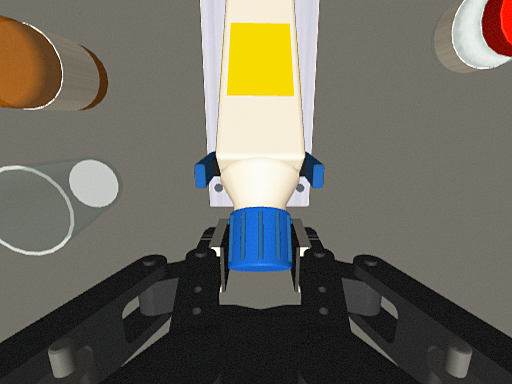

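View pics/scene8.png

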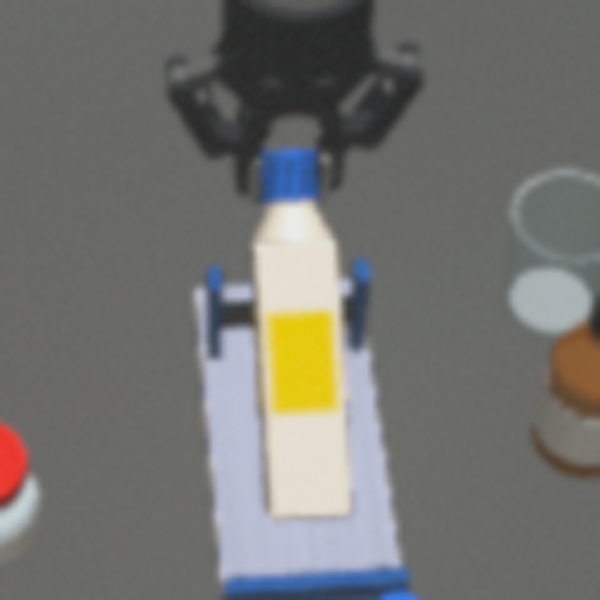

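```bash
python3 - <<'E'
from h import *
from scipy.optimize import least_squares
obs=np.array([[270,516],[349,512]]); 
def f(p):
    th,tx=p; P=[[tx+.045*np.cos(th),s*.0225,.008+.045*np.sin(th)] for s in(-1,1)]
    top=np.array([tx,0,.008])+.0225*np.array([np.cos(th),0,np.sin(th)])+.15*np.array([-np.sin(th),0,np.cos(th)])+.0225*np.array([np.cos(th),0,np.sin(th)])
    P+=[top-[0,.0225,0],top+[0,.0225,0]]
    return (((proj("scene",c2w(CR,P))-[225,115]+.5)*5)-np.vstack([obs,[[254,247],[335,241]]])).ravel()
s=least_squares(f,[.96,.053]); print(np.degrees(s.x[0]),s.x[1],s.fun.round())
E
python3 -m jog '[[[0.03,0.005,-0.0045,0,0],[0.03,0.01,-0.0085,0,0],[0.03,0.0145,-0.012,0,0],[0.03,0.019,-0.0155,0,0],[0.03,0.0235,-0.0185,0,0],[0.03,0.028,-0.0215,0,0],[0.03,0.031,-0.023,0,0],[0.03,0.031,-0.023,0,0]]]' 20
python3 - <<'E'
from h import *
rel([.6435,.161,.178])
im=r.capture("scene"); cv2.imwrite("pics/scene9.png",cv2.resize(im[115:235,225:345],None,fx=5,fy=5,interpolation=cv2.INTER_CUBIC))
E
```

```text
64.14533395008505 0.058221564319284165 [ 2.  1.  6. -0. -2. -1. -1. -0.]
time: 9.27
tool_pos: [0.4631, 0.1275, 0.0542]
tool_rot: [0.542, 0.453, 0.543, -0.454]
ft_force: [-3.0, 0.6, 1.8]
finger_gap: 0.37
t 9.27 tcp [0.4631 0.1275 0.0542] yaw 10.26 gap 0.37 F [-3.   0.6  1.8]
shift tool axes [-0.124   0.1833 -0.0009] turn 0.02
```

View pics/scene9.png

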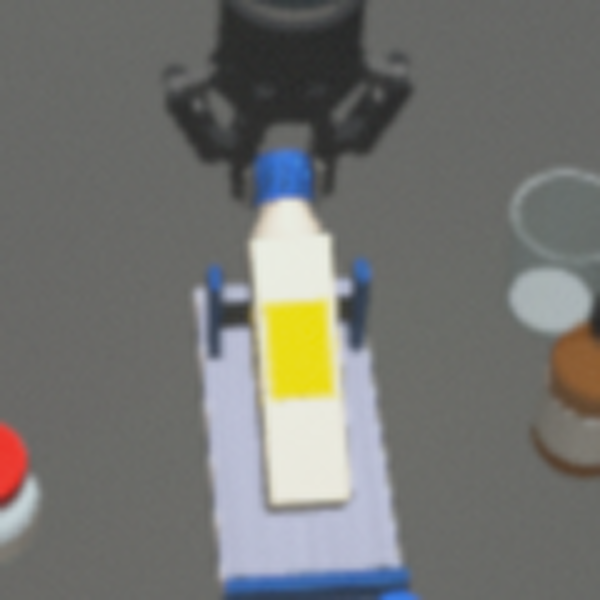

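```bash
python3 -m jog '[[[0.03,0.002,-0.001,0,0],[0.03,0.004,-0.002,0,0],[0.03,0.006,-0.003,0,0],[0.03,0.006,-0.003,0,0]]]' 20;python3 -m jog '[[[0.03,0.002,-0.001,0,0],[0.03,0.004,-0.002,0,0],[0.03,0.006,-0.003,0,0],[0.03,0.006,-0.003,0,0]]]' 20
python3 - <<'E'
from h import *
im=r.capture("scene"); cv2.imwrite("pics/scene10.png",cv2.resize(im[115:235,225:345],None,fx=5,fy=5,interpolation=cv2.INTER_CUBIC))
im=r.capture("wrist"); cv2.imwrite("pics/wrist10.png",im)
E
```

```text
time: 9.65
tool_pos: [0.4607, 0.127, 0.0486]
tool_rot: [0.543, 0.453, 0.543, -0.453]
ft_force: [-2.2, -0.2, 0.6]
finger_gap: 0.364
time: 9.98
tool_pos: [0.4577, 0.1265, 0.0426]
tool_rot: [0.543, 0.453, 0.543, -0.453]
ft_force: [-1.4, -0.7, 0.7]
finger_gap: 0.366
```

View pics/scene10.png

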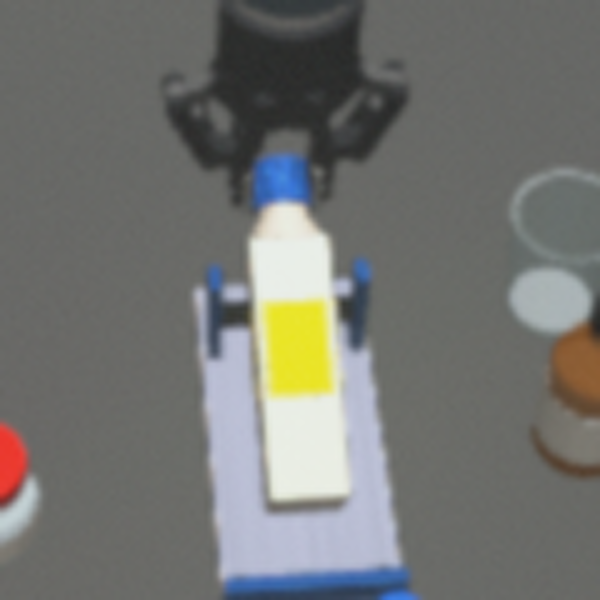

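View pics/wrist10.png

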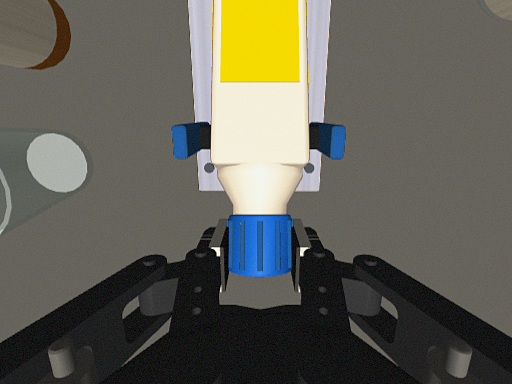

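```bash
python3 -m jog '[[[0.03,0.001,-0.0005,0,0],[0.03,0.002,-0.001,0,0],[0.03,0.002,-0.001,0,0]]]' 20|grep force;python3 -m jog '[[[0.03,0.001,-0.0005,0,0],[0.03,0.002,-0.001,0,0],[0.03,0.002,-0.001,0,0]]]' 20|grep force
```

```text
ft_force: [-1.8, 0.2, 1.4]
ft_force: [-1.0, 1.7, -0.9]
```

```bash
python3 -m jog '[[[0.03,0.001,-0.0005,0,0],[0.03,0.002,-0.001,0,0],[0.03,0.002,-0.001,0,0]]]' 20|grep force
python3 - <<'E'
from h import *
for i in range(3): print(r.get_state()['ft_force'].round(2))
im=r.capture("scene"); cv2.imwrite("pics/scene11.png",cv2.resize(im[140:220,240:320],None,fx=7.4,fy=7.4,interpolation=cv2.INTER_CUBIC))
for th in np.radians([68,70,72,75]):
    for tx in(.053,.045):
        ex=np.array([np.cos(th),0,np.sin(th)]);ez=np.array([-np.sin(th),0,np.cos(th)]);t=np.array([tx,0,.008])
        P=[t+ex*.045+[0,-.0225,0],t+ex*.045+[0,.0225,0],t+ex*.045+ez*.15+[0,-.0225,0],t+ex*.045+ez*.15+[0,.0225,0],t+[0,-.0225,0],t+[0,.0225,0]]
        print(np.degrees(th),tx,((proj("scene",c2w(CR,P))-[240,140]+.5)*7.4).round().tolist())
E
```

```text
ft_force: [-2.0, 0.5, 7.6]
[-1.96  0.53  7.61]
[-1.96  0.53  7.61]
[-1.96  0.53  7.61]
68.0 0.053 [[289.0, 560.0], [412.0, 552.0], [259.0, 167.0], [378.0, 160.0], [282.0, 578.0], [399.0, 571.0]]
68.0 0.045 [[287.0, 541.0], [409.0, 533.0], [257.0, 150.0], [376.0, 143.0], [280.0, 560.0], [397.0, 553.0]]
70.0 0.053 [[289.0, 555.0], [411.0, 548.0], [258.0, 167.0], [376.0, 160.0], [282.0, 578.0], [399.0, 571.0]]
70.0 0.045 [[287.0, 537.0], [409.0, 529.0], [256.0, 150.0], [374.0, 143.0], [280.0, 560.0], [397.0, 553.0]]
72.0 0.053 [[289.0, 551.0], [411.0, 544.0], [257.0, 167.0], [375.0, 161.0], [282.0, 578.0], [399.0, 571.0]]
72.0 0.045 [[287.0, 532.0], [409.0, 525.0], [255.0, 151.0], [372.0, 144.0], [280.0, 560.0], [397.0, 553.0]]
75.0 0.053 [[288.0, 545.0], [411.0, 537.0], [256.0, 170.0], [372.0, 163.0], [282.0, 578.0], [399.0, 571.0]]
75.0 0.045 [[286.0, 526.0], [408.0, 519.0], [254.0, 153.0], [370.0, 147.0], [280.0, 560.0], [397.0, 553.0]]
```

View pics/scene11.png

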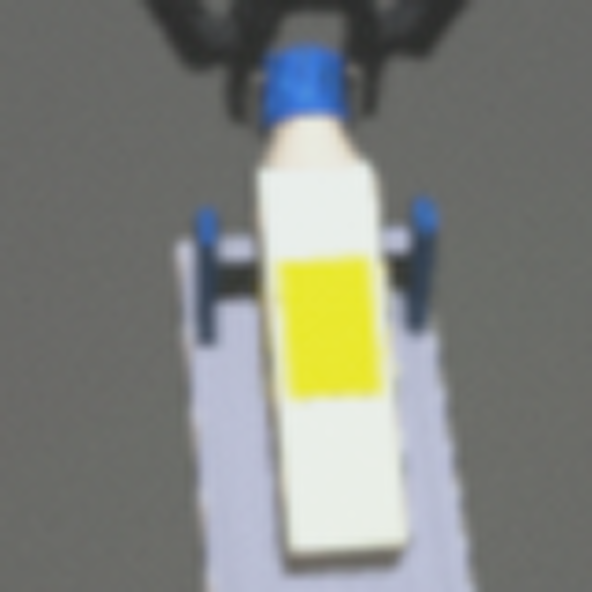

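```bash
python3 -m jog '[[[0.033,0,0,0,0],[0.036,0,0,0,0],[0.04,0,0,0,0],[0.05,0,0,0,0],[0.055,0,0,0,0],[0.055,0,0,0,0]]]' 20
python3 - <<'E'
from h import *
im=r.capture("scene"); cv2.imwrite("pics/scene12.png",cv2.resize(im[115:235,225:345],None,fx=5,fy=5,interpolation=cv2.INTER_CUBIC))
im=r.capture("wrist"); cv2.imwrite("pics/wrist12.png",im)
E
```

```text
time: 11.38
tool_pos: [0.455, 0.126, 0.0369]
tool_rot: [0.543, 0.453, 0.543, -0.453]
ft_force: [-0.5, 0.0, -0.2]
finger_gap: 0.645
```

View pics/scene12.png

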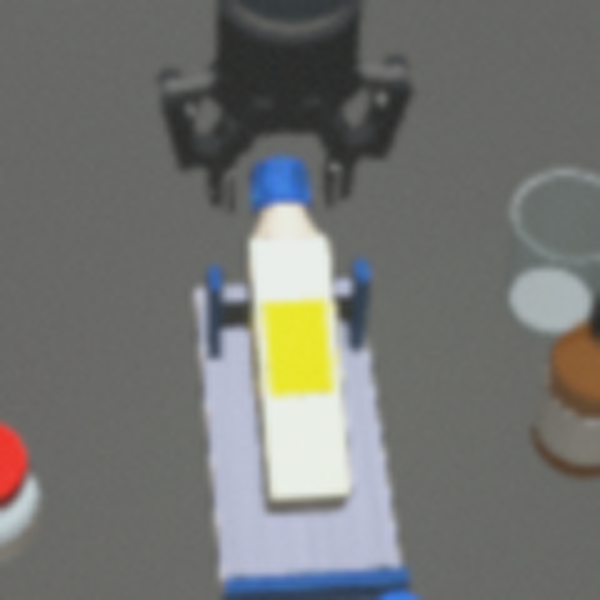

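View pics/wrist12.png

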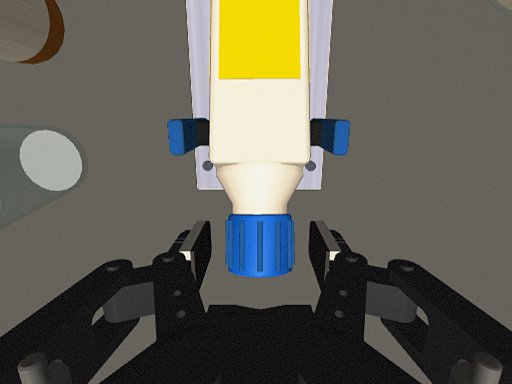

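The bottle is free: it rests on the bar between the posts, and the open fingers are clear of the cap. Next I'll go straight up.

```bash
python3 -m jog '[[[0.055,-0.01,0,0,0],[0.055,-0.03,0,0,0],[0.055,-0.06,0,0,0],[0.055,-0.09,0,0,0],[0.055,-0.12,0,0,0],[0.055,-0.15,-0.02,0,0],[0.055,-0.15,-0.05,0,0],[0.055,-0.15,-0.05,0,0],[0.055,-0.15,-0.05,0,0],[0.055,-0.15,-0.05,0,0]]]'
python3 - <<'E'
from h import *
im=r.capture("scene"); cv2.imwrite("pics/scene13.png",cv2.resize(im[115:260,210:360],None,fx=4.1,fy=4.1,interpolation=cv2.INTER_CUBIC))
im=r.capture("wrist"); cv2.imwrite("pics/wrist13.png",im)
E
```

```text
time: 12.32
tool_pos: [0.406, 0.1171, 0.1869]
tool_rot: [0.543, 0.453, 0.543, -0.453]
ft_force: [0.7, 0.8, -0.4]
finger_gap: 0.644
```

View pics/scene13.png

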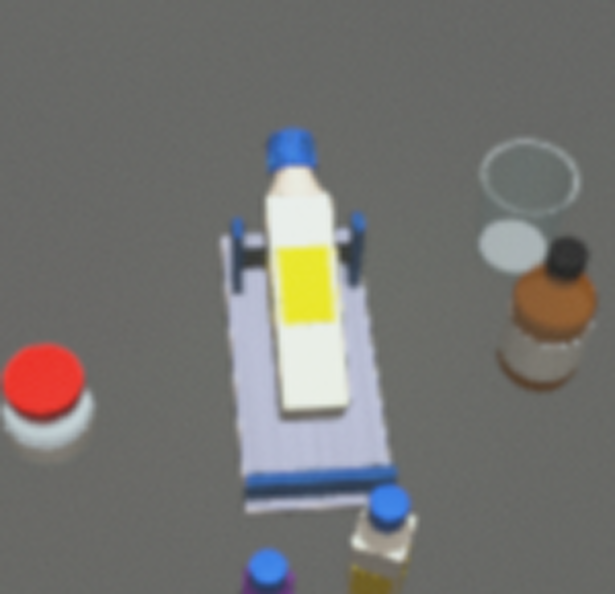

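View pics/wrist13.png

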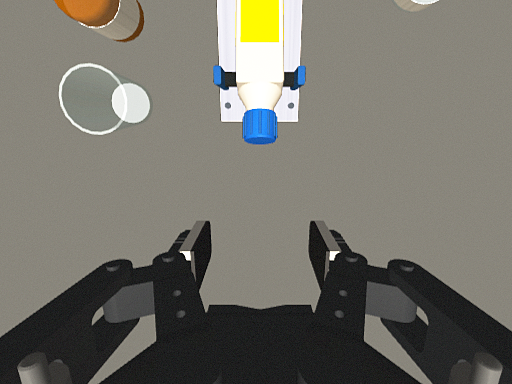

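The bottle is lying on the bar and the gripper is well clear. The other glassware hasn't moved, so I'm handing in.

```bash
python3 -c "
from bench import r
print(r.close_job(), r.get_state()['time'])"
```

```text
the job is handed in; nothing more can be done
the job is handed in; nothing more can be done
```

The tall white bottle is lying on the padded bar between the two blue posts, with its foot still on the plate. I handed the job in shortly after the last move, which ended at 12.3 s of the 50 s allowed.

**What I did:** I pinched the cap lightly from its sides with the fingertips (20 N). I then moved it along an arc about the toe edge, so the bottle turned between the pads until it met the bar. After that I opened the fingers and backed the gripper off.

**Last checks:**
- **On the bar:** the upward force on the gripper rose to about 7.6 N when the bottle met the bar.
- **Position:** comparing a picture with the expected outline put the tilt at about 71 degrees (1.24 rad). The toe was about 52 mm in +x of the cradle's origin, and the bottle was close to the middle line.
- **After letting go:** the bottle looked unchanged in the pictures. The gripper was clear, and the amber bottle, jar and beaker looked unmoved by eye; I did not measure their positions again.

**Disagreements:**
- **Fingertip height:** with the fingers partly open, the tips showed about 30 mm above the reported tool point, more than the 13 mm given. I set the grasp height from the pictures instead.
- **Wrist camera:** it placed the cradle about 3 mm further sideways than the fixed cameras did.
- **Mid-tilt check:** one check at a nominal 55 degrees gave 64, but its outline fit was poor, so I relied on the arc and the later comparison.

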